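# Open the filter bay of the vacuum pump

## Robot

A 6-joint arm with a two-finger parallel gripper is mounted at the origin on the work surface. World frame = base frame: x ahead of the robot, y to its left, z up, the work surface at z = 0. Lengths are in m, angles in rad, forces in N, time in s.
With the tool pointing down it reaches from about 0.275 to 0.725 m from the base axis. Payload 15.9 kg.
Tool frame: the origin (TCP) lies midway between the tips of the shut fingers; the grasp point (between the pads) lies env.tcp_to_grasp behind it (env.tcp_to_grasp is the distance from the TCP to the grasp point, in m); z points along the fingers, x is the direction in which the jaws open and shut, and the axes are right-handed (so a half turn about z gives the same grasp; the last joint's range is limited). The gripper opens to 85 mm and grips with 20 to 120 N. Pads are 22 mm wide; open, the fingers measure 114 mm over their backs; the gripper's body (76 mm by 85 mm) begins 54 mm behind the grasp point. The pads swing forward as they close: fully open they stand 13 mm farther back than shut.
Start: joints at [1.134, 0.213, -0.034, 1.323, 0, 1.571], TCP at [0.212, 0.453, 0.21] pointing down, gripper open.
Joint ranges: [-2.98, 2.98], [-0.74, 1.72], [-1.14, 1.35], [-2.1, 2.04], [-1.57, 1.44], [-3.14, 3.14]. Speed limits (rad/s): [1.89, 1.89, 2.39, 2.57, 3.14, 3.14].

## Interface

Orientations are given as [roll, pitch, yaw] about the fixed x, y, z axes, in that order (R = Rz(yaw) Ry(pitch) Rx(roll)).
In Python, from bench import env, vision, nets gives the robot as it stands. The module is installed in compiled form; this text tells all that it offers.
- The arm moves only by the tool servo_tool, never from a script. Its argument "targets" is a list of rows, each an object of numbers: "x", "y", "z": the shift along the tool's x, y, z in cm; "twist": the turn about the tool's z in degrees. A call has 1 to 20 rows; each row is the pose to reach, as a shift and turn from the pose commanded when the call began, along the tool's axes at that moment; what a row does not reach only later rows make up. A row lasts 1/12 s, in which the tool goes at most 41.7 mm and 7.16 degrees, less where a joint would pass 70% of its speed; a pose out of reach is approached as far as the arm can. A call with a gripper value outside its range is refused whole. "jaw" is the finger opening in cm, from 0 to 8.54, set as the call begins (left out, the last holds). The fingers move at their own pace and stop on an object; "squeeze" is the grip in N (left out, the last holds). Time passes only in rows, so rows that repeat a pose let the fingers close. It gives the time, the measured TCP pose, the force and the opening at its end, in the units of the state.
- env.get_state(): the state, without advancing time (a new reading comes with each control period).
- vision.snapshot(name): name is "scene" or "top" or "wrist"; returns the picture (384x512x3 uint8, blue, green, red); there is no depth.
- vision.camera_params(name): a dict with "fx", "fy", "cx", "cy" (pixels), "rvec" (rotation vector, rad) and "tvec" (3), from world to camera coordinates, as OpenCV has them; the wrist camera has in their place "T_tool_cam" (4x4, takes a point from camera to tool coordinates, whose origin is the TCP and whose axes are the tool frame's). Camera axes: x right, y down, z forward; pixel columns grow to the right and rows downward; lengths in m; the calibration is good to about 2 mm. A picture is of the moment at which its call begins: read the wrist's pose just before it. camera_params takes no time and is no camera call.
- env.close_job(): hands the job in, once; it reports no verdict.
Trained networks look in the newest picture that a camera, given by its name, has taken for a name from the list of things; names that differ only in an ending like _2 or _b are one class to them, and where a whole thing is asked for, a point or a joint stands for the part that bears it (a point fixed in the world has none). Each returns a list of dicts, best first, with "score" (0 to 1); they miss things now and then, are a little off and sometimes report something else, mostly with a low value. They report only what shows in the picture. A call takes as long as a camera call. They do not tell look-alikes from the thing itself.
- nets.spot_in(camera, target): "bbox" ([centre column, centre row, width, height] in pixels, round what is visible of it).
- nets.place_of(camera, target): "centre" ([column, row] in pixels: a listed point, or the origin of a listed thing).
The state is a dict: "time_s": time; "qpos": joint angles; "qvel": joint speeds; "joint_torque": joint torques, N m; "tcp_pos": TCP position; "eef_rot": TCP orientation; "wrist_force": force on the tool from outside, world axes, zero at the start; "torque": the same for the moment, N m; "gripper_width": finger opening in m.
Only numpy, scipy, OpenCV 4.12 (cv2) and the standard library are available. Lean on these libraries where they do the work, as an engineer would, in place of code of your own. Each camera call takes 0.05 s, during which the arm holds its last target.

## Task

The inlet filter of the bench vacuum pump is due for a look. With the fingertips, press in the snap tab in front of the filter cover so that the cover springs free, then push the cover out of its guides, right off its seat, so that it lies flat on the bare rest end of the pump's top. Do not lift the cover, do not touch the filter, and leave everything else on the bench where it stands.

Things in the scene. Friction and masses are not known exactly. Their poses are not given: they have to be found in the camera images.
- pump: Low bench vacuum pump, fixed: white housing, grey moulded top, 300 (x) x 180 (y) x 110 mm. Origin: centre of its underside, on the bench; z up; +x is the way the filter cover slides off. Top surface at z = 110 mm. From -x to +x along the top: the snap tab (slot x -146..-60, |y| under 14 mm), the cover on its seat over the filter bay, the bare flat rest end.
- seat (a point): Centre of the cover's seat, on the pump's top (pump x -38, y 0, z 110 mm). Axes as the pump's. Guides run along pump x -88..12 on both sides: walls at |y| 46.5..53, 11 mm high, with lips reaching in to |y| = 41 mm, 8 to 11 mm above the top. Below, the bay opening: pump x -60..2, |y| under 35 mm.
- rest (a point): Centre of the rest end, on the pump's top (pump x 79, y 0, z 110 mm). Axes as the pump's. Flat from pump x 12 to 146 mm, with a rim 9 mm high: end rim at x 146..150, side rims at |y| 84..90.
- tab_pad (a point): Middle of the top face of the black snap tab's finger pad, 21 (pump x) x 22 (pump y) mm; at rest 14 mm above the pump's top, at pump x -103.5, y 0. Pressed straight down. Nearest things: the cover, 6 mm to +x and lower; two spring pockets 7 mm high at pump x -120..-98, |y| 27..41, whose plungers press on the cover's front edge.
- tab (a joint): Angle of the snap tongue (rad): 0 at rest, grows as the pad is pressed, stop at 0.15 (pad about 6 mm down; hinge 38.5 mm to -x of its middle). At about 0.09 to 0.11 (4 to 8 N) its tooth leaves the cover's window and plungers drive the cover about 13 mm along pump +x. The pad springs back when left; the tooth then stands idle behind the cover.
- cover: Filter cover: white plate 100 (x) x 90 (y) x 6 mm, about 60 g, loose in the guides, held by the tab's tooth in its window (x -44..-28, |y| under 13). Origin: centre of its underside, axes as the pump's; seated at pump x -38, z 110 mm. At pump x 62 or more it is out of the guides, on the rest end; at 96 it meets the end rim. Once released it slides with under 3 N.
- cover_push (a point): Middle of the upright face of the cover's thumb stop, to be pushed towards +x. The face looks to -x, is 72 mm wide (y), rises from 6 to 20 mm above the cover's underside; this point is 13 mm above the underside and 8 mm to +x of the cover's origin. In front of the face the cover is flat for 36 mm, up to the window.
- filter: The white pleated filter cartridge fixed in the bay under the cover, 61 x 68 x 21 mm, its top 4 mm below the pump's top; origin at the centre of its underside. Not to be touched.
- spare_filter: Bystander near the pump: spare filter cartridge in a white frame, 72 x 78 x 21 mm. Origin: centre of its underside.
- beaker: Bystander near the pump: empty glass beaker, 68 mm across, 90 mm high. Origin: centre of its underside.
- small_bottle: Bystander near the pump: small glass bottle with blue cap, 56 mm across, 100 mm high. Origin: centre of its underside.
- big_bottle: Bystander: glass reagent bottle with blue cap, 86 mm across, 175 mm high. Origin: centre of its underside.
- tube_rack: Bystander: red rack with capped tubes, 75 (x) x 180 (y) x 92 mm. Origin: centre of its underside.
- tip_box: Bystander: box of pipette tips with a clear lid, 88 (x) x 125 (y) x 68 mm. Origin: centre of its underside.
- pen_beaker: Bystander: glass beaker with marker pens, 76 mm across, 135 mm high with the pens. Origin: centre of its underside.
Mind the look-alikes: they are no part of the job. What is shaped like the cover but blue, orange or pink is not meant.

How it is judged:
By the outcome, as a careful person would: the job done as asked, in the order asked, and still so for the second after the job is handed in, with the robot touching nothing.
It also fails if it takes over 38 s, if anything falls off the work surface, if the arm or the gripper's body presses on something with over 40 N, if the wrist force passes 120 N, or if a joint passes its speed limit or range.

## Working session

There is one attempt and no reset: what is moved stays moved. The work goes in short steps, Python scripts to look and compute and a tool call to move; the robot and the scene stay as the last step left them, time stands still between calls to the robot, and variables do not carry over. Pictures are saved under pics/ and viewed, and the job is handed in when it is done.

Besides the shell and the picture viewer there is one more tool, called after ">>>" as name(argument=value, ...) on one line, values as JSON. servo_tool: Moves the arm, as the interface text tells. Its arguments: {"type":"object","properties":{"targets":{"type":"array","items":{"type":"object","properties":{"x":{"type":"number"},"y":{"type":"number"},"z":{"type":"number"},"twist":{"type":"number"}}}},"jaw":{"type":"number"},"squeeze":{"type":"number"}},"required":["targets"]}

```bash
mkdir -p pics; ls; cat > h.py <<'E'
import numpy as np, cv2
from scipy.spatial.transform import Rotation as R
from bench import env, vision, nets
def cam(name):
    p=vision.camera_params(name)
    K=np.array([[p['fx'],0,p['cx']],[0,p['fy'],p['cy']],[0,0,1.]])
    if 'T_tool_cam' in p:
        s=env.get_state(); T=np.eye(4); T[:3,:3]=R.from_euler('xyz',s['eef_rot']).as_matrix(); T[:3,3]=s['tcp_pos']
        M=np.linalg.inv(T@np.array(p['T_tool_cam'])); return K,M[:3,:3],M[:3,3]
    return K,cv2.Rodrigues(np.array(p['rvec'],float))[0],np.array(p['tvec'],float).ravel()
def ray(c,px,z):
    K,Rm,t=c; d=Rm.T@np.linalg.inv(K)@np.array([px[0],px[1],1.]); o=-Rm.T@t
    return o+d*(z-o[2])/d[2]
def proj(c,P):
    K,Rm,t=c; q=K@(Rm@np.asarray(P,float)+t); return q[:2]/q[2]
E
python3 - <<'E'
from h import *
print(env.get_state(), env.tcp_to_grasp)
for n in ['scene','top','wrist']:
    im=vision.snapshot(n); cv2.imwrite(f'pics/{n}0.png',im)
    c=cam(n); print(n,(-c[1].T@c[2]).round(3))
    for t,z in [('pump',0),('seat',.11),('rest',.11),('tab_pad',.124),('cover',.11),('cover_push',.123)]:
        for d in nets.place_of(n,t)[:3]: print(n,t,round(d['score'],2),np.round(d['centre']),ray(c,d['centre'],z).round(4))
E
```

```text
pics
{'time_s': 0.0, 'qpos': array([ 1.13398191e+00,  2.13357651e-01, -3.50585665e-02,  1.32352375e+00,
       -2.48510866e-05,  1.57083168e+00]), 'qvel': array([-0.00012191,  0.00122432, -0.00069453,  0.00215038,  0.00087585,
       -0.00228475]), 'joint_torque': array([ 2.12683895e-03, -6.86160564e+01,  4.87122416e+01,  1.77206338e-02,
        6.94065102e-05,  1.60389794e-05]), 'tcp_pos': array([0.21137571, 0.45270689, 0.20911565]), 'eef_rot': array([3.14156776e+00, 1.14364357e-03, 1.13394655e+00]), 'wrist_force': array([ 0.51755088, -0.60304349, -0.46145786]), 'torque': array([ 0.0105213 , -0.06718693, -0.03307916]), 'gripper_width': 0.08519067936834634} 0.0187
scene [1.057 0.518 1.273]
scene pump 0.56 [268. 232.] [0.5496 0.0646 0.    ]
scene seat 0.61 [222. 214.] [ 0.6458 -0.0388  0.11  ]
scene seat 0.59 [270. 199.] [0.5088 0.0281 0.11  ]
scene rest 0.9 [281. 233.] [0.5701 0.1328 0.11  ]
scene tab_pad 0.52 [268. 204.] [0.5322 0.0436 0.124 ]
scene tab_pad 0.44 [259. 180.] [ 0.4876 -0.0379  0.124 ]
scene cover 0.83 [201. 189.] [ 0.6275 -0.151   0.11  ]
scene cover 0.75 [270. 202.] [0.5152 0.0375 0.11  ]
scene cover 0.66 [252. 151.] [ 0.4125 -0.1403  0.11  ]
scene cover_push 0.86 [252. 149.] [ 0.4127 -0.1412  0.123 ]
scene cover_push 0.61 [204. 178.] [ 0.5986 -0.1684  0.123 ]
scene cover_push 0.25 [270. 230.] [0.5921 0.1067 0.123 ]
top [ 0.363 -0.027  1.198]
top pump 0.61 [191. 230.] [0.4294 0.1727 0.    ]
top seat 0.84 [233. 197.] [0.5176 0.0398 0.11  ]
top rest 0.61 [201. 179.] [0.5674 0.1317 0.11  ]
top tab_pad 0.44 [256. 208.] [ 0.4834 -0.0272  0.124 ]
top cover 0.8 [176. 278.] [0.2925 0.1904 0.11  ]
top cover 0.76 [233. 198.] [0.5122 0.0399 0.11  ]
top cover 0.74 [320. 188.] [ 0.5463 -0.2043  0.11  ]
top cover_push 0.84 [314. 257.] [ 0.3545 -0.185   0.123 ]
top cover_push 0.78 [230. 193.] [0.5269 0.0462 0.123 ]
top cover_push 0.78 [317. 185.] [ 0.5505 -0.1956  0.123 ]
wrist [0.152 0.481 0.375]
```

```bash
python3 - <<'E'
import cv2
a=cv2.imread('pics/scene0.png'); b=cv2.imread('pics/top0.png')
cv2.imwrite('pics/s1.png',cv2.resize(a[110:290,150:390],None,fx=3.3,fy=3.3,interpolation=2))
cv2.imwrite('pics/t1.png',cv2.resize(b[130:310,140:380],None,fx=3.3,fy=3.3,interpolation=2))
E
```

```text
(no output)
```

View pics/s1.png

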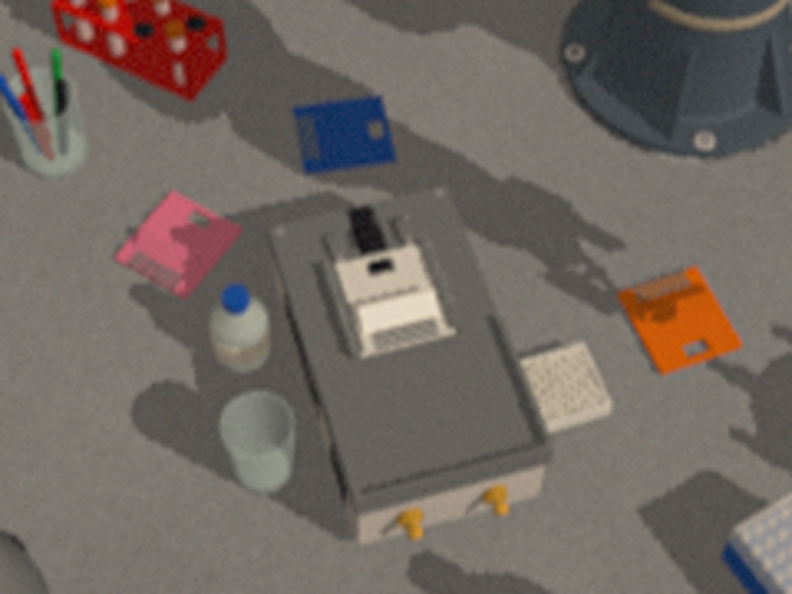

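View pics/t1.png

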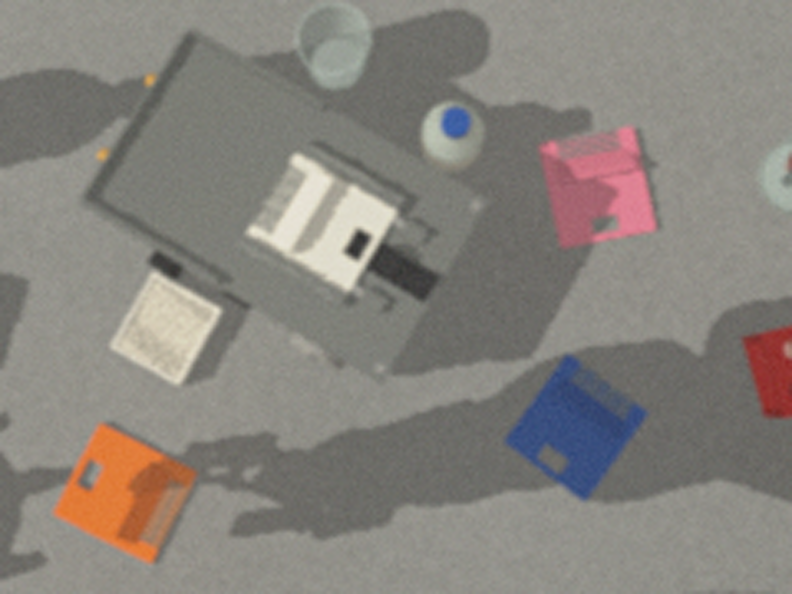

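View pics/wrist0.png

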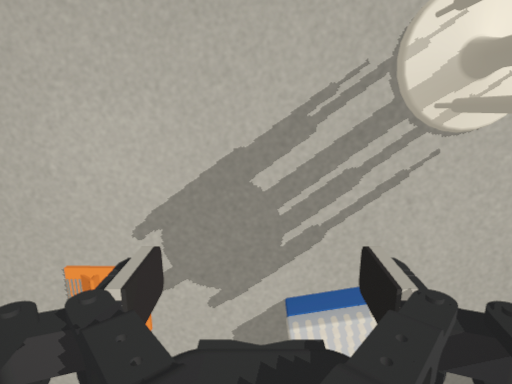

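The white cover on the pump (scene about (270,200), top about (233,197)) is the one meant. The blue, orange and pink plates lying on the bench are look-alikes. Next I'll fit the pump pose from the picked corners.

```bash
cat > fit.py <<'E'
from h import *
from scipy.optimize import least_squares
def fit(obs,cams,x0):
    def W(p,P): 
        c,s=np.cos(p[2]),np.sin(p[2]); P=np.array(P)/1000
        return np.array([p[0]+c*P[0]-s*P[1],p[1]+s*P[0]+c*P[1],P[2]])
    f=lambda p:np.concatenate([proj(cams[n],W(p,P))-px for n,P,px in obs])
    r=least_squares(f,x0,loss='soft_l1'); return r.x,f(r.x).reshape(-1,2)
E
python3 - <<'E'
from fit import *
S=lambda u,v:np.array([150+u/3.3,110+v/3.3]); T=lambda u,v:np.array([140+u/3.3,130+v/3.3])
obs=[('top',(-150,90,110),T(385,378)),('top',(150,90,119),T(88,200)),('top',(-150,-90,110),T(490,200)),('top',(150,-90,119),T(193,33)),
('top',(-74,0,116),T(358,244)),('top',(12,-45,116),T(302,155)),('top',(12,45,116),T(248,230)),('top',(-88,45,116),T(352,290)),
('scene',(-150,-90,110),S(275,232)),('scene',(-150,90,110),S(445,190)),('scene',(150,-90,119),S(352,490)),('scene',(150,90,119),S(548,440)),
('scene',(-74,0,116),S(380,266)),('scene',(12,-45,116),S(362,356)),('scene',(12,45,116),S(452,332))]
cams={n:cam(n) for n in('top','scene')}
for sel in ('top','scene','both'):
    o=[q for q in obs if sel=='both' or q[0]==sel]
    p,r=fit(o,cams,[.52,.04,.9]); print(sel,p.round(4),np.degrees(p[2]).round(2)); print(r.round(1).tolist())
E
```

```text
top [0.5345 0.0559 1.0528] 60.32
[[0.3, 1.2], [-2.3, -0.0], [0.9, -0.6], [-0.2, -3.1], [1.3, -0.4], [0.1, -2.5], [-0.1, 2.1], [-0.8, 2.2]]
scene [0.5357 0.0636 1.0455] 59.9
[[-2.5, -1.4], [0.4, -1.4], [-0.0, 3.5], [1.4, 2.5], [-0.1, 0.0], [-1.0, -0.5], [0.5, -0.4]]
both [0.5339 0.0582 1.0518] 60.26
[[-0.6, 1.4], [-3.1, 0.1], [0.1, -0.3], [-1.0, -3.0], [0.5, -0.1], [-0.7, -2.3], [-1.0, 2.3], [-1.7, 2.4], [-3.5, -2.5], [-0.8, -2.7], [-0.6, 1.9], [0.6, 0.7], [-1.1, -1.3], [-1.9, -1.9], [-0.4, -1.9]]
```

>>> servo_tool(targets=[{"x": -1,"y": 1,"z": -3,"twist": 7},{"x": -3,"y": 4,"z": -5,"twist": 14},{"x": -5.5,"y": 7.5,"z": -5,"twist": 21},{"x": -8,"y": 11,"z": -5,"twist": 28},{"x": -10.5,"y": 14.5,"z": -5,"twist": 35},{"x": -13,"y": 18,"z": -5,"twist": 42},{"x": -15.5,"y": 21.5,"z": -5,"twist": 49},{"x": -18,"y": 25,"z": -5,"twist": 56},{"x": -20.5,"y": 28.5,"z": -5,"twist": 63},{"x": -23,"y": 32,"z": -5,"twist": 70},{"x": -25.5,"y": 35.5,"z": -5,"twist": 77},{"x": -28,"y": 39,"z": -5,"twist": 84},{"x": -30.5,"y": 42.5,"z": -5,"twist": 91},{"x": -32,"y": 44.5,"z": -5,"twist": 94.7},{"x": -32.4,"y": 45.1,"z": -5,"twist": 94.7},{"x": -32.4,"y": 45.1,"z": -5,"twist": 94.7},{"x": -32.4,"y": 45.1,"z": -5,"twist": 94.7},{"x": -32.4,"y": 45.1,"z": -5,"twist": 94.7}], jaw=0)

```text
time_s: 2.55
tcp_pos: [0.4827, -0.0304, 0.2597]
eef_rot: [-3.141, 0.0, -0.517]
wrist_force: [-0.7, 0.2, -0.5]
gripper_width: -0.0
```

```bash
python3 - <<'E'
from h import *
s=env.get_state(); print(s['time_s'],s['tcp_pos'],s['eef_rot'],s['wrist_force'],s['gripper_width'])
c=cam('wrist'); im=vision.snapshot('wrist'); np.save('c1.npy',np.array([*c],dtype=object),allow_pickle=True)
cv2.imwrite('pics/w1.png',im); cv2.imwrite('pics/w1b.png',cv2.resize(im,(800,600),interpolation=2))
for t,z in [('seat',.11),('rest',.11),('tab_pad',.124),('cover',.11),('cover_push',.123)]:
    for d in nets.place_of('wrist',t)[:2]: print(t,round(d['score'],2),np.round(d['centre']),ray(c,d['centre'],z).round(4))
E
```

```text
2.55 [ 0.4826961  -0.03039886  0.25971391] [-3.14138357e+00  1.62849735e-04 -5.17387762e-01] [-0.70339104  0.15287087 -0.45623068] -2.4049375495579972e-05Traceback (most recent call last):
  File "<stdin>", line 3, in <module>
ValueError: could not broadcast input array from shape (3,3) into shape (3,)
```

```bash
python3 - <<'E'
from h import *
import pickle
s=env.get_state(); print(s['time_s'],s['tcp_pos'],s['eef_rot'])
c=cam('wrist'); im=vision.snapshot('wrist'); pickle.dump(c,open('c1.pkl','wb'))
cv2.imwrite('pics/w1.png',im); cv2.imwrite('pics/w1b.png',cv2.resize(im,(800,600),interpolation=2))
for t,z in [('seat',.11),('rest',.11),('tab_pad',.124),('cover',.11),('cover_push',.123)]:
    for d in nets.place_of('wrist',t)[:2]: print(t,round(d['score'],2),np.round(d['centre']),ray(c,d['centre'],z).round(4))
E
```

```text
2.6 [ 0.48270687 -0.0302138   0.25982928] [-3.14132207e+00 -1.27816239e-04 -5.16916906e-01]
seat 0.31 [262.  97.] [0.5208 0.0354 0.11  ]
tab_pad 0.87 [261. 181.] [ 0.4828 -0.0297  0.124 ]
cover 0.84 [382. 246.] [ 0.5562 -0.1551  0.11  ]
cover 0.76 [260. 108.] [0.5142 0.0283 0.11  ]
cover_push 0.73 [390. 250.] [ 0.5597 -0.1551  0.123 ]
cover_push 0.7 [262.  97.] [0.5204 0.0355 0.123 ]
```

View pics/w1b.png

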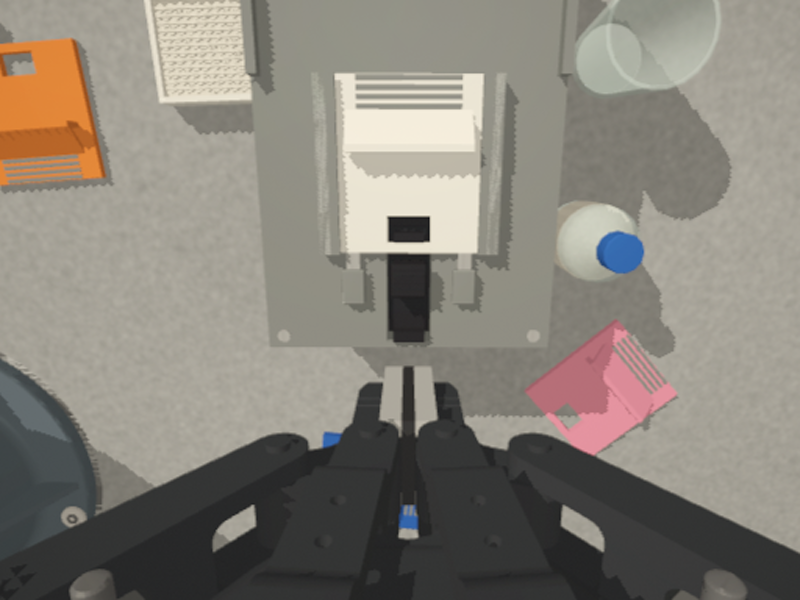

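```bash
python3 - <<'E'
from fit import *
import pickle
c=pickle.load(open('c1.pkl','rb')); k=512/800
o=[((-150,90,110),(270,347)),((-150,-90,110),(548,347)),((12,45,116),(335,73)),((12,-45,116),(484,73)),((-82,13,116),(388,242)),((-82,-13,116),(430,242)),((-66,13,116),(388,216)),((-66,-13,116),(430,216)),((-30,36,130),(344,151)),((-30,-36,130),(479,151))]
obs=[('w',P,np.array(px)*k) for P,px in o]
p,r=fit(obs,{'w':c},[.53,.05,1.05]); print(p.round(4),np.degrees(p[2]),(r/k).round(1).tolist())
x,y,a=p; 
for n,P in [('pad',-103.5),('seat',-38),('push0',-30),('rest',79)]: print(n,(x+np.cos(a)*P/1e3).round(4),(y+np.sin(a)*P/1e3).round(4))
s=env.get_state(); d=np.array(s['tcp_pos'])[:2]-p[:2]; print('tcp in pump',np.cos(a)*d[0]+np.sin(a)*d[1],-np.sin(a)*d[0]+np.cos(a)*d[1],'yaw err',np.degrees(s['eef_rot'][2]-(a-np.pi/2)))
E
```

```text
[0.5356 0.0608 1.0514] 60.24018032821312 [[0.3, -1.6], [-0.3, -1.0], [-6.1, 0.2], [6.9, 0.6], [-0.2, 0.3], [0.9, 0.4], [-0.4, -0.5], [1.3, -0.4], [0.3, 0.4], [-3.9, 0.7]]
pad 0.4843 -0.029
seat 0.5168 0.0278
push0 0.5207 0.0348
rest 0.5748 0.1294
tcp in pump -0.10569619460958658 0.00020286309808020125 yaw err 0.08827951069376065
```

>>> servo_tool(targets=[{"z": 2},{"z": 5},{"z": 8.5},{"z": 11},{"z": 12.5},{"z": 13},{"z": 13},{"z": 13}])

```text
invalid input at $.targets[0]: expected keys x, y, z, twist
```

```bash
python3 - <<'E'
from h import *
import pickle
s=env.get_state(); print(s['time_s'],s['tcp_pos'],s['wrist_force'])
im=vision.snapshot('wrist'); pickle.dump(cam('wrist'),open('c2.pkl','wb'))
cv2.imwrite('pics/w2.png',cv2.resize(im,(800,600),interpolation=2))
E
```

```text
2.9 [ 0.48298661 -0.03082999  0.2597525 ] [ 1.37053201  0.75350634 -0.93948294]
```

View pics/w2.png

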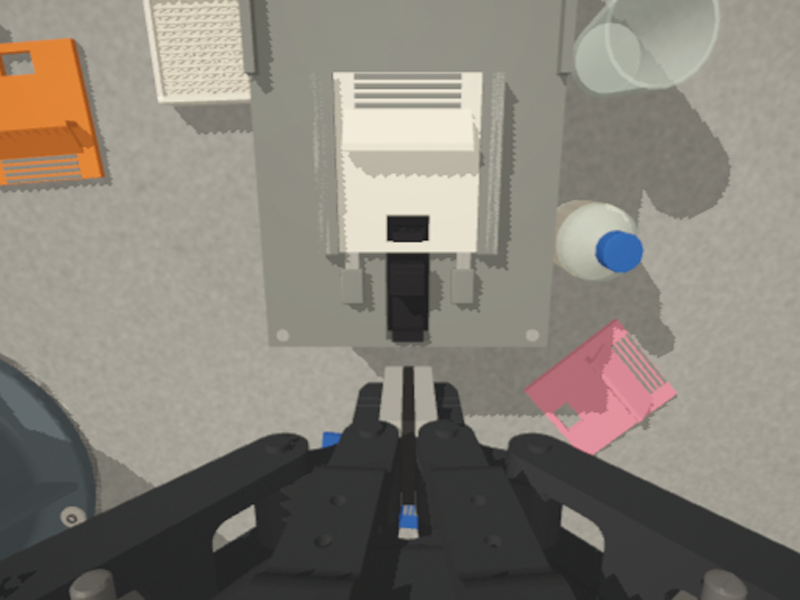

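The call was refused, so nothing has moved. The view is unchanged: tab at (408,290), cover still latched with its window at (408,228).

>>> servo_tool(targets=[{"x": 0,"y": 0,"z": 2,"twist": 0},{"x": 0,"y": 0,"z": 5,"twist": 0},{"x": 0,"y": -0.1,"z": 8.5,"twist": 0},{"x": 0,"y": -0.1,"z": 11,"twist": 0},{"x": 0,"y": -0.1,"z": 12.5,"twist": 0},{"x": 0,"y": -0.1,"z": 13,"twist": 0},{"x": 0,"y": -0.1,"z": 13,"twist": 0},{"x": 0,"y": -0.1,"z": 13,"twist": 0}])

```text
time_s: 3.62
tcp_pos: [0.484, -0.0304, 0.1305]
eef_rot: [-3.141, -0.001, -0.519]
wrist_force: [-0.9, -0.8, -0.4]
gripper_width: -0.0003
```

```bash
python3 - <<'E'
from h import *
s=env.get_state(); print(s['time_s'],s['tcp_pos'],s['wrist_force'])
im=vision.snapshot('wrist')
cv2.imwrite('pics/w3.png',cv2.resize(im,(800,600),interpolation=2))
E
```

```text
3.6167 [ 0.48402711 -0.0304373   0.13048884] [-0.85906438 -0.7952681  -0.36055636]
```

View pics/w3.png

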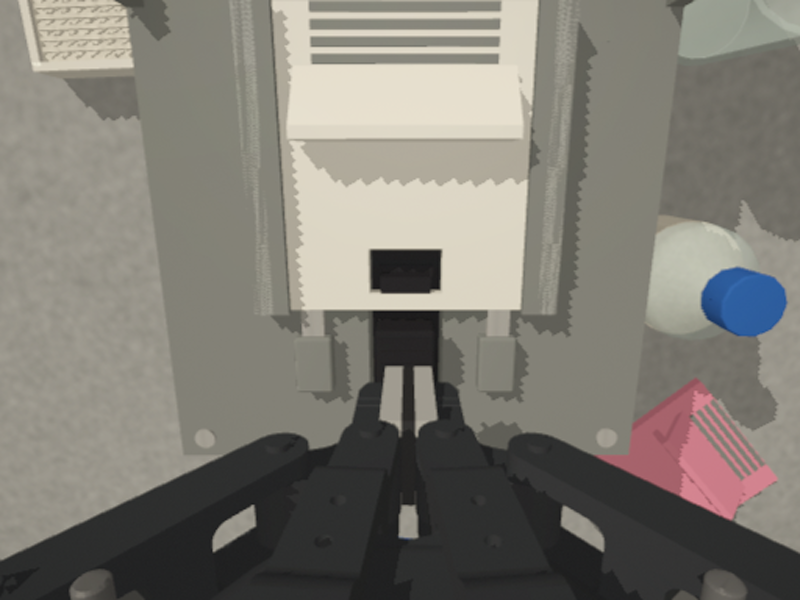

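The fingers are centred on the tab, between the pockets at (315,362) and (497,362). Now pressing.

>>> servo_tool(targets=[{"x": 0,"y": 0,"z": 0.3,"twist": 0},{"x": 0,"y": 0,"z": 0.6,"twist": 0},{"x": 0,"y": 0,"z": 0.75,"twist": 0},{"x": 0,"y": 0,"z": 0.85,"twist": 0},{"x": 0,"y": 0,"z": 0.95,"twist": 0},{"x": 0,"y": 0,"z": 1.05,"twist": 0},{"x": 0,"y": 0,"z": 1.05,"twist": 0},{"x": 0,"y": 0,"z": 1.05,"twist": 0}])

```text
time_s: 4.33
tcp_pos: [0.4836, -0.0304, 0.1191]
eef_rot: [3.142, 0.0, -0.519]
wrist_force: [-0.1, -0.1, -0.9]
gripper_width: -0.0001
```

```bash
python3 - <<'E'
from h import *
s=env.get_state(); print(s['time_s'],s['tcp_pos'],s['wrist_force'])
im=vision.snapshot('wrist')
cv2.imwrite('pics/w4.png',cv2.resize(im,(800,600),interpolation=2))
E
```

```text
4.3333 [ 0.48357143 -0.03043225  0.11909771] [-0.14568798 -0.07553729 -0.92496281]
```

View pics/w4.png

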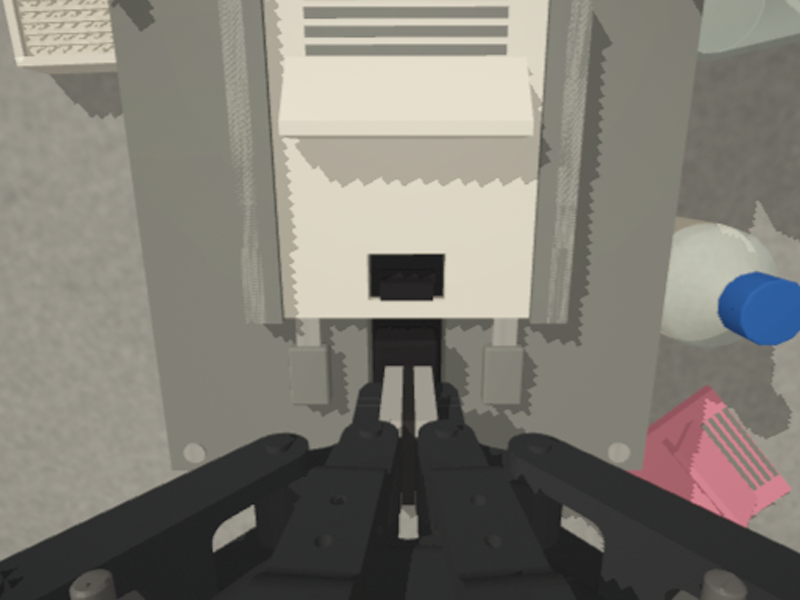

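```bash
python3 - <<'E'
from h import *
c=cam('wrist'); p=[.5356,.0608,1.0514]; k=800/512
def W(x,y,z): return [p[0]+np.cos(p[2])*x/1e3-np.sin(p[2])*y/1e3,p[1]+np.sin(p[2])*x/1e3+np.cos(p[2])*y/1e3,z/1e3]
s=env.get_state(); print('tcp',proj(c,s['tcp_pos'])*k)
for z in (110,116,118,124):
  for x in (-114,-103.5,-93,-88,-82): print(x,z,(proj(c,W(x,0,z))*k).round(0))
print('pump pocket corners',(proj(c,W(-98,41,117))*k).round(),(proj(c,W(-120,41,117))*k).round(), 'corner',(proj(c,W(-150,90,110))*k).round())
im=vision.snapshot('wrist'); cv2.imwrite('pics/w5.png',cv2.resize(im[150:300,190:330],None,fx=5,fy=4,interpolation=2))
im=vision.snapshot('scene'); cv2.imwrite('pics/s5.png',cv2.resize(im[140:270,200:340],None,fx=5,fy=4.5,interpolation=2))
E
```

```text
tcp [408.36466786 367.46358656]
-114 110 [408. 381.]
-103.5 110 [408. 354.]
-93 110 [408. 326.]
-88 110 [408. 313.]
-82 110 [408. 296.]
-114 116 [408. 388.]
-103.5 116 [408. 360.]
-93 116 [408. 331.]
-88 116 [408. 317.]
-82 116 [408. 300.]
-114 118 [408. 390.]
-103.5 118 [408. 362.]
-93 118 [408. 333.]
-88 118 [408. 319.]
-82 118 [408. 302.]
-114 124 [408. 398.]
-103.5 124 [408. 369.]
-93 124 [408. 339.]
-88 124 [408. 324.]
-82 124 [408. 307.]
pump pocket corners [289. 346.] [293. 405.] corner [174. 468.]
```

View pics/w5.png

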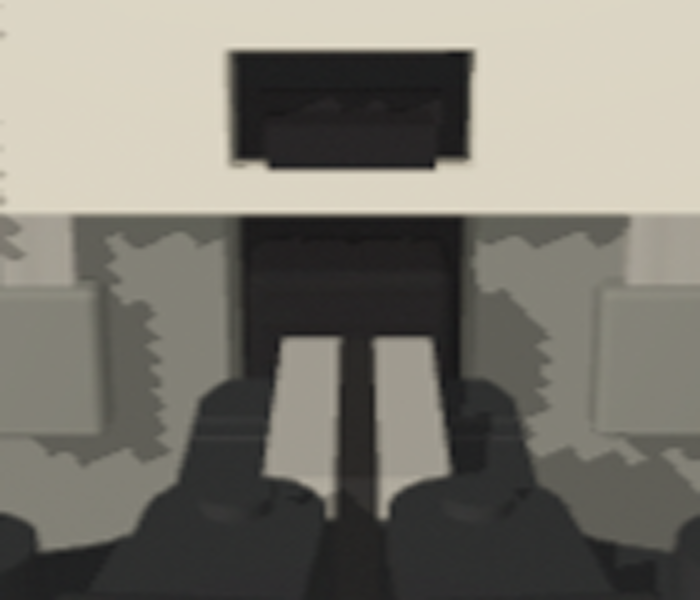

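View pics/s5.png

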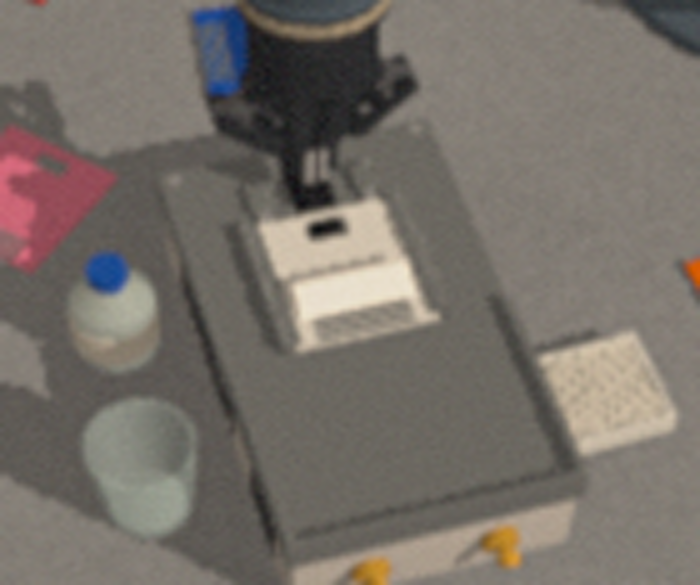

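Force is still about zero and the pad looks unpressed: its front edge at row 340 matches z = 124 mm. I'll go down in 1 mm steps, watching the force.

>>> servo_tool(targets=[{"x": 0,"y": 0,"z": 0.1,"twist": 0},{"x": 0,"y": 0,"z": 0.2,"twist": 0},{"x": 0,"y": 0,"z": 0.2,"twist": 0}])

```text
time_s: 4.73
tcp_pos: [0.4835, -0.0305, 0.1169]
eef_rot: [3.141, 0.0, -0.519]
wrist_force: [0.3, -0.1, -0.2]
gripper_width: -0.0002
```

```bash
python3 - <<'E'
from h import *
s=env.get_state(); print(s['time_s'],s['tcp_pos'],s['wrist_force'],s['torque'],s['joint_torque'])
im=vision.snapshot('wrist'); cv2.imwrite('pics/w6.png',cv2.resize(im[150:300,190:330],None,fx=5,fy=4,interpolation=2))
E
```

```text
4.7333 [ 0.48348644 -0.03045843  0.1168908 ] [ 0.25926578 -0.05700139 -0.17345043] [-0.01178639 -0.0443801   0.02833285] [-1.38708096e-06 -6.71345544e+01  4.66236448e+01 -1.37916142e-01
  1.61836829e-04  4.42768101e-05]
```

View pics/w6.png

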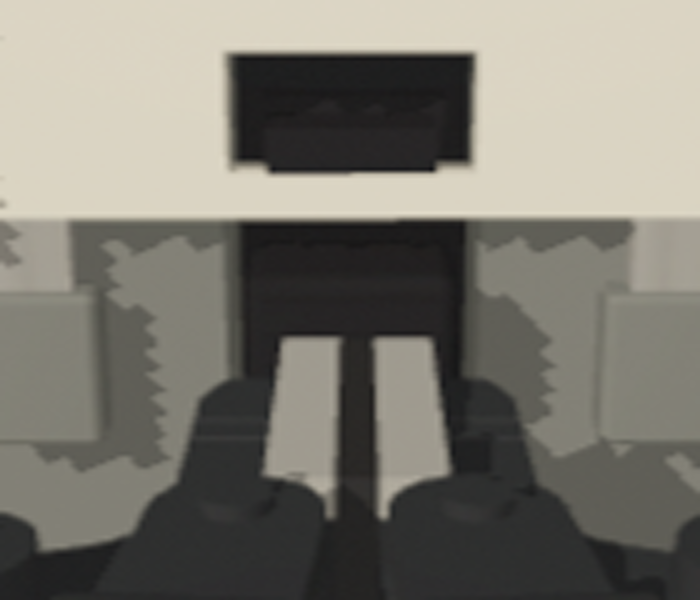

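```bash
python3 - <<'E'
from h import *
p=vision.camera_params('wrist'); T=np.linalg.inv(np.array(p['T_tool_cam'])); k=800/512
K=np.array([[p['fx'],0,p['cx']],[0,p['fy'],p['cy']],[0,0,1.]])
print(np.array(p['T_tool_cam']).round(4))
for y in (-11,-8,-5,0,11):
  for z in (-30,-20,-15,-10,-5,0):
    q=K@(T@np.array([0,y/1e3,z/1e3,1]))[:3]; q2=K@(T@np.array([.01,y/1e3,z/1e3,1]))[:3]; print(y,z,(q[:2]/q[2]*k).round(0),'px/mm',((q2/q2[2]-q/q[2])[0]*k/10).round(2))
E
```

```text
[[ 1.000e+00 -3.000e-04 -1.000e-04 -2.000e-04]
 [ 3.000e-04  9.655e-01  2.604e-01 -6.590e-02]
 [ 0.000e+00 -2.604e-01  9.655e-01 -1.650e-01]
 [ 0.000e+00  0.000e+00  0.000e+00  1.000e+00]]
-11 -30 [409. 371.] px/mm 3.54
-11 -20 [408. 358.] px/mm 3.32
-11 -15 [408. 352.] px/mm 3.22
-11 -10 [408. 347.] px/mm 3.13
-11 -5 [408. 342.] px/mm 3.04
-11 0 [408. 337.] px/mm 2.95
-8 -30 [409. 381.] px/mm 3.53
-8 -20 [408. 367.] px/mm 3.31
-8 -15 [408. 361.] px/mm 3.21
-8 -10 [408. 356.] px/mm 3.11
-8 -5 [408. 350.] px/mm 3.02
-8 0 [408. 345.] px/mm 2.94
-5 -30 [409. 390.] px/mm 3.51
-5 -20 [408. 377.] px/mm 3.29
-5 -15 [408. 370.] px/mm 3.19
-5 -10 [408. 365.] px/mm 3.1
-5 -5 [408. 359.] px/mm 3.01
-5 0 [408. 354.] px/mm 2.93
0 -30 [409. 406.] px/mm 3.48
0 -20 [408. 392.] px/mm 3.26
0 -15 [408. 385.] px/mm 3.16
0 -10 [408. 379.] px/mm 3.07
0 -5 [408. 373.] px/mm 2.99
0 0 [408. 367.] px/mm 2.91
11 -30 [408. 441.] px/mm 3.41
11 -20 [408. 424.] px/mm 3.2
11 -15 [408. 417.] px/mm 3.11
11 -10 [408. 410.] px/mm 3.02
11 -5 [408. 403.] px/mm 2.94
11 0 [408. 397.] px/mm 2.86
```

```bash
python3 - <<'E'
import cv2
a=cv2.imread('pics/wrist0.png'); cv2.imwrite('pics/w0c.png',cv2.resize(a[230:384,60:260],None,fx=3.9,fy=3.9,interpolation=2))
a=cv2.imread('pics/w1.png'); cv2.imwrite('pics/w1c.png',cv2.resize(a[210:330,190:330],None,fx=5,fy=5,interpolation=2))
E
```

```text
(no output)
```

View pics/w0c.png

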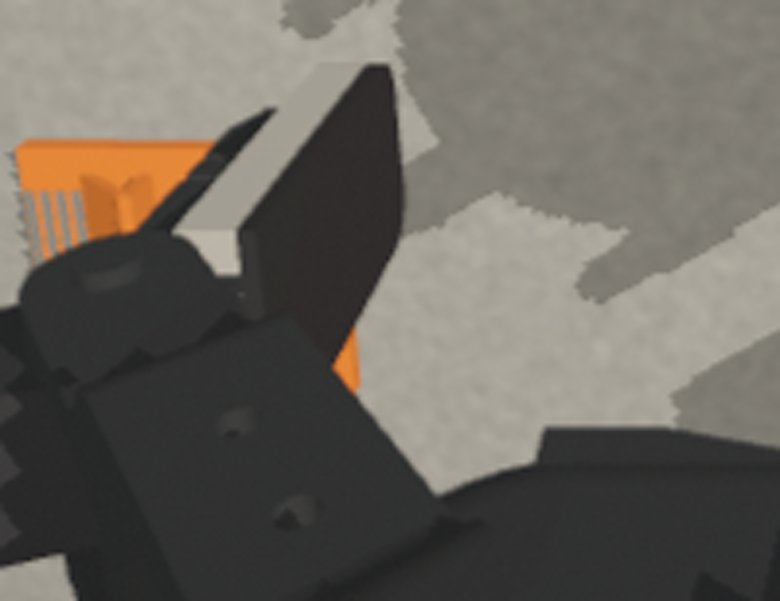

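View pics/w1c.png

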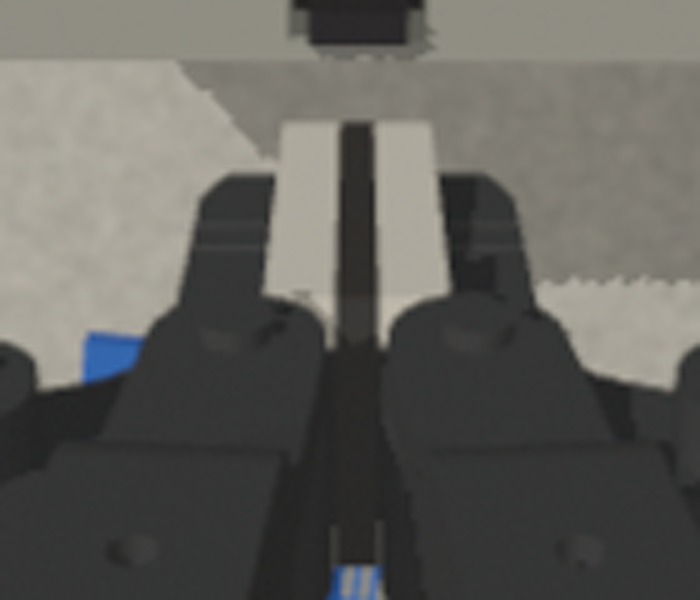

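```bash
python3 - <<'E'
from h import *
im=vision.snapshot('scene'); c=cam('scene'); s=env.get_state()
Rm=R.from_euler('xyz',s['eef_rot']).as_matrix(); t=np.array(s['tcp_pos'])
x0,y0,f=235,145,9
crop=cv2.resize(im[y0:y0+60,x0:x0+60],None,fx=f,fy=f,interpolation=2)
for y,z,col in [(-11,0,(0,0,255)),(-11,-27,(0,255,0)),(0,0,(255,0,0)),(-11,-14,(0,255,255))]:
  for x in (-8,8):
    q=proj(c,t+Rm@np.array([x,y,z])/1e3); print(y,z,q.round(1))
    cv2.circle(crop,tuple(int(v) for v in ((q-[x0,y0]+.5)*f)),4,col,-1)
cv2.imwrite('pics/s7.png',crop)
E
```

```text
-11 0 [264.9 184.2]
-11 0 [260.  185.4]
-11 -27 [265.  179.2]
-11 -27 [259.9 180.4]
0 0 [263.9 181.4]
0 0 [259.  182.6]
-11 -14 [264.9 181.6]
-11 -14 [259.9 182.8]
```

View pics/s7.png

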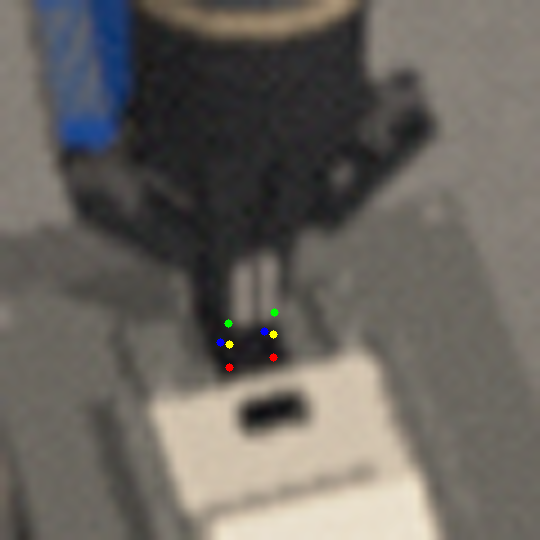

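Both the wrist and scene cameras put the real fingertips about 25 mm above the reported TCP (green dots), which explains the missing contact. I'll keep lowering while watching the force.

>>> servo_tool(targets=[{"x": 0,"y": 0,"z": 0.3,"twist": 0},{"x": 0,"y": 0,"z": 0.6,"twist": 0},{"x": 0,"y": 0,"z": 0.9,"twist": 0},{"x": 0,"y": 0,"z": 1.2,"twist": 0},{"x": 0,"y": 0,"z": 1.2,"twist": 0}])

```text
time_s: 5.25
tcp_pos: [0.4832, -0.0304, 0.1043]
eef_rot: [3.141, 0.001, -0.519]
wrist_force: [-0.6, 0.4, 0.0]
gripper_width: -0.0001
```

```bash
python3 - <<'E'
from h import *
s=env.get_state(); print(s['time_s'],s['tcp_pos'],s['wrist_force'])
im=vision.snapshot('wrist'); cv2.imwrite('pics/w8.png',cv2.resize(im[150:300,180:340],None,fx=5,fy=4,interpolation=2))
E
```

```text
5.25 [ 0.4831694  -0.03041683  0.1043364 ] [-0.5829385   0.36079682  0.02945427]
```

View pics/w8.png

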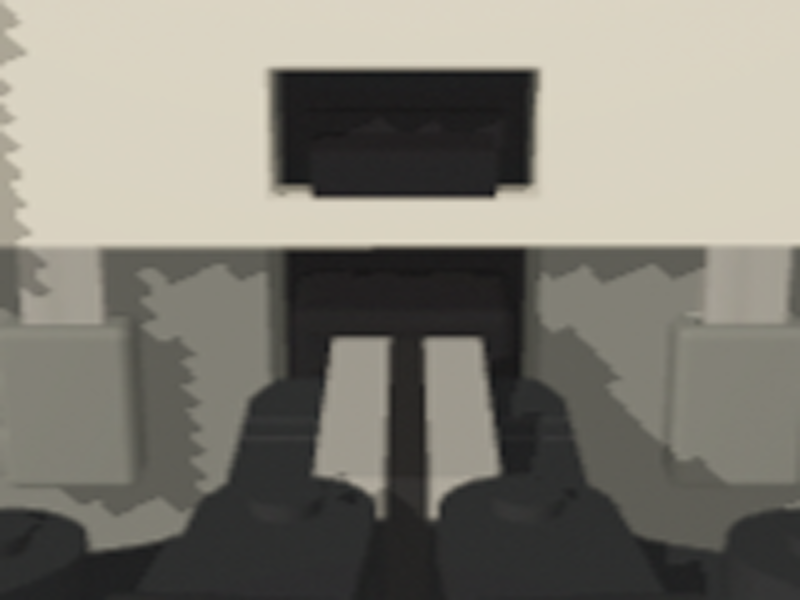

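>>> servo_tool(targets=[{"x": 0,"y": 0,"z": 0.25,"twist": 0},{"x": 0,"y": 0,"z": 0.5,"twist": 0},{"x": 0,"y": 0,"z": 0.6,"twist": 0},{"x": 0,"y": 0,"z": 0.7,"twist": 0},{"x": 0,"y": 0,"z": 0.8,"twist": 0},{"x": 0,"y": 0,"z": 0.8,"twist": 0}])

```text
time_s: 5.8
tcp_pos: [0.4842, -0.0302, 0.0975]
eef_rot: [-3.141, -0.001, -0.519]
wrist_force: [0.5, 3.5, 9.2]
gripper_width: 0.0002
```

```bash
python3 - <<'E'
from h import *
s=env.get_state(); print(s['time_s'],s['tcp_pos'],s['wrist_force'])
im=vision.snapshot('wrist'); cv2.imwrite('pics/w9.png',cv2.resize(im[150:300,180:340],None,fx=5,fy=4,interpolation=2))
E
```

```text
5.8 [ 0.48416292 -0.03020956  0.09745944] [0.51961893 3.48739249 9.16687036]
```

View pics/w9.png

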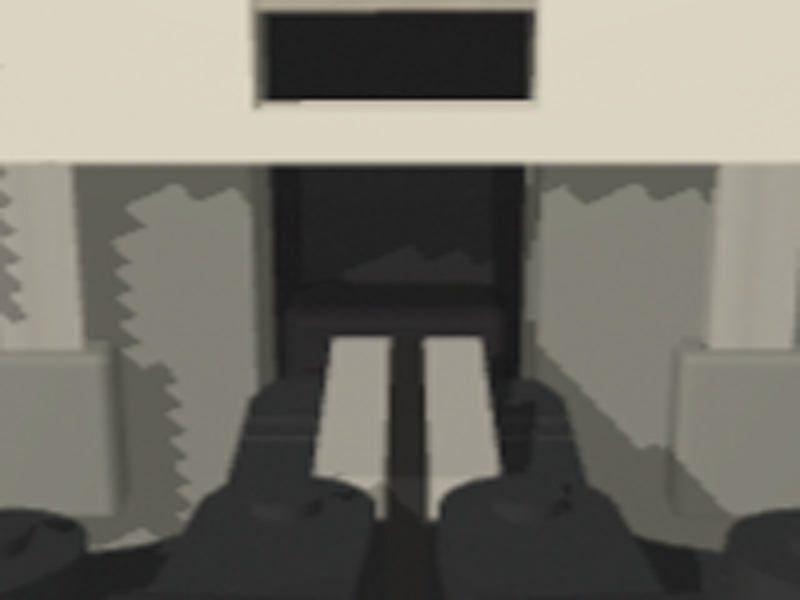

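The cover is released: its window is empty and it has shifted about 13 mm, with 9 N on the wrist. Tip height is therefore about TCP + 21.5 mm. Now up and over to in front of the thumb stop.

>>> servo_tool(targets=[{"x": 0,"y": 0,"z": -0.5,"twist": 0},{"x": 0,"y": 0,"z": -1.5,"twist": 0},{"x": 0,"y": 0,"z": -3,"twist": 0},{"x": 0,"y": -1,"z": -3.5,"twist": 0},{"x": 0,"y": -3,"z": -3.5,"twist": 0},{"x": 0,"y": -5,"z": -3.5,"twist": 0},{"x": 0,"y": -6.4,"z": -3.5,"twist": 0},{"x": 0,"y": -6.9,"z": -3.5,"twist": 0},{"x": 0,"y": -6.9,"z": -3.5,"twist": 0},{"x": 0,"y": -6.9,"z": -3.5,"twist": 0}])

```text
time_s: 6.68
tcp_pos: [0.5175, 0.0294, 0.1319]
eef_rot: [3.141, 0.0, -0.518]
wrist_force: [-0.6, 0.3, -0.6]
gripper_width: -0.0005
```

```bash
python3 - <<'E'
from h import *
s=env.get_state(); print(s['time_s'],s['tcp_pos'],s['wrist_force'])
c=cam('wrist'); im=vision.snapshot('wrist'); cv2.imwrite('pics/w10.png',cv2.resize(im,(800,600),interpolation=2))
p=[.5356,.0608,1.0514]; d=np.array(s['tcp_pos'])[:2]-p[:2]; a=p[2]; print('tcp in pump',np.cos(a)*d[0]+np.sin(a)*d[1],-np.sin(a)*d[0]+np.cos(a)*d[1])
def W(x,y,z): return [p[0]+np.cos(a)*x/1e3-np.sin(a)*y/1e3,p[1]+np.sin(a)*x/1e3+np.cos(a)*y/1e3,z/1e3]
for x in(-25,-20,-17,-14,-10): print(x,(proj(c,W(x,0,130))*800/512).round())
E
```

```text
6.6833 [0.51749846 0.02937653 0.1318833 ] [-0.55954878  0.28044691 -0.58803589]
tcp in pump -0.03626412591059213 0.00011705521993308002
-25 [409. 335.]
-20 [409. 321.]
-17 [409. 312.]
-14 [409. 304.]
-10 [409. 292.]
```

View pics/w10.png

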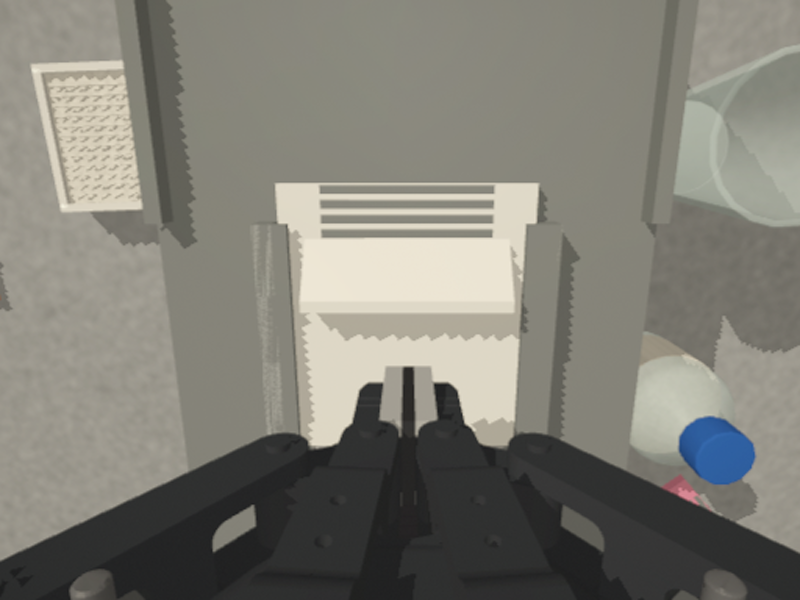

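>>> servo_tool(targets=[{"x": 0,"y": 0,"z": 1,"twist": 0},{"x": 0,"y": 0,"z": 2,"twist": 0},{"x": 0,"y": 0,"z": 2.7,"twist": 0},{"x": 0,"y": 0,"z": 3,"twist": 0},{"x": 0,"y": 0,"z": 3.1,"twist": 0},{"x": 0,"y": 0,"z": 3.1,"twist": 0}])

```text
time_s: 7.23
tcp_pos: [0.5175, 0.0293, 0.1008]
eef_rot: [3.141, 0.001, -0.519]
wrist_force: [-0.0, -0.6, -0.0]
gripper_width: -0.0002
```

```bash
python3 - <<'E'
from h import *
s=env.get_state(); print(s['time_s'],s['tcp_pos'],s['wrist_force'])
im=vision.snapshot('wrist'); cv2.imwrite('pics/w11.png',cv2.resize(im,(800,600),interpolation=2))
E
```

```text
7.2333 [0.51753998 0.02933118 0.10077114] [-0.03251679 -0.5826256  -0.01220221]
```

View pics/w11.png

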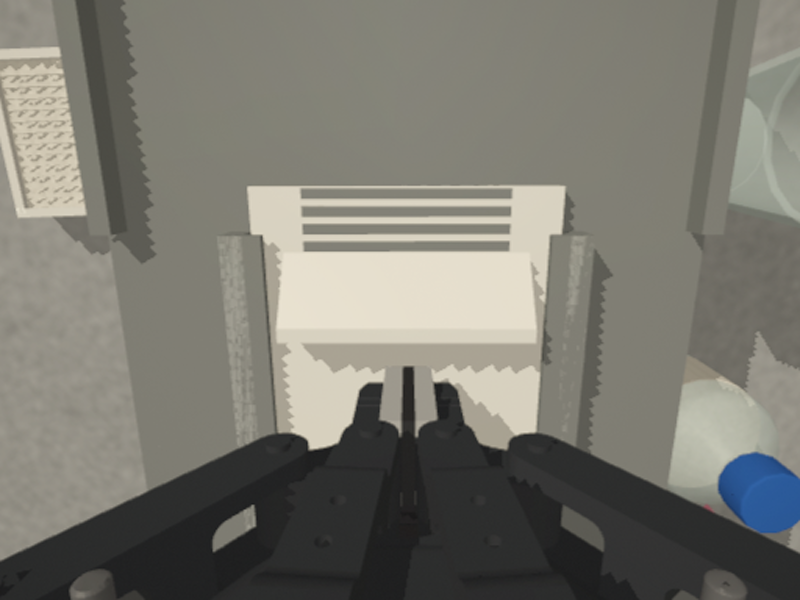

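No contact with the cover plate, and the tip is just in front of the thumb stop face (edge at row 342). Pushing the first 6 cm.

>>> servo_tool(targets=[{"x": 0,"y": -0.4,"z": 0,"twist": 0},{"x": 0,"y": -0.8,"z": 0,"twist": 0},{"x": 0,"y": -1.2,"z": 0,"twist": 0},{"x": 0,"y": -1.7,"z": 0,"twist": 0},{"x": 0,"y": -2.3,"z": 0,"twist": 0},{"x": 0,"y": -2.9,"z": 0,"twist": 0},{"x": 0,"y": -3.5,"z": 0,"twist": 0},{"x": 0,"y": -4.1,"z": 0,"twist": 0},{"x": 0,"y": -4.7,"z": 0,"twist": 0},{"x": 0,"y": -5.2,"z": 0,"twist": 0},{"x": 0,"y": -5.6,"z": 0,"twist": 0},{"x": 0,"y": -6,"z": 0,"twist": 0}])

```text
time_s: 8.28
tcp_pos: [0.5477, 0.0819, 0.101]
eef_rot: [3.141, 0.0, -0.519]
wrist_force: [0.1, 0.2, -0.9]
gripper_width: 0.0001
```

```bash
python3 - <<'E'
from h import *
s=env.get_state(); print(s['time_s'],s['tcp_pos'],s['wrist_force'])
im=vision.snapshot('wrist'); cv2.imwrite('pics/w12.png',cv2.resize(im,(800,600),interpolation=2))
E
```

```text
8.2833 [0.54770881 0.0819477  0.10103533] [ 0.10781267  0.18763125 -0.85206012]
```

View pics/w12.png

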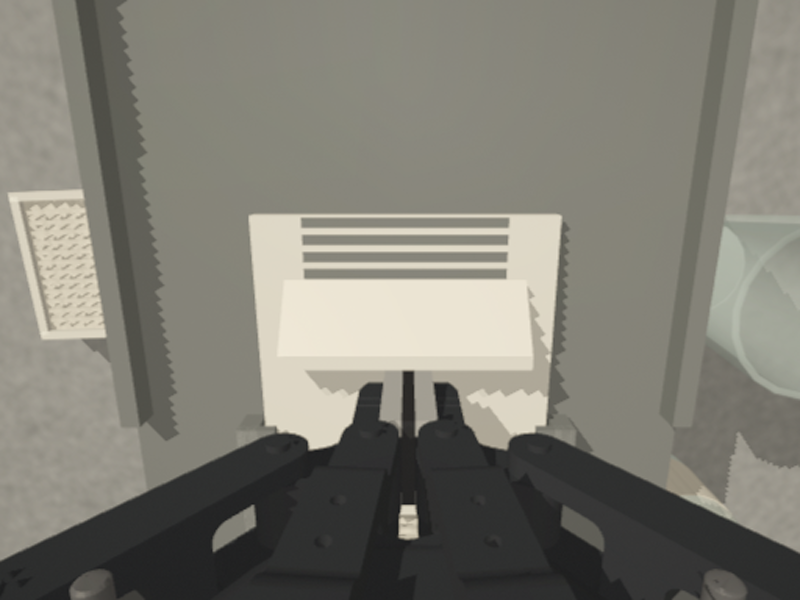

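The cover is sliding straight on the fingertips and is roughly at pump x = 26 mm. Pushing another 5.2 cm.

>>> servo_tool(targets=[{"x": 0,"y": -0.4,"z": 0,"twist": 0},{"x": 0,"y": -0.9,"z": 0,"twist": 0},{"x": 0,"y": -1.5,"z": 0,"twist": 0},{"x": 0,"y": -2.1,"z": 0,"twist": 0},{"x": 0,"y": -2.7,"z": 0,"twist": 0},{"x": 0,"y": -3.3,"z": 0,"twist": 0},{"x": 0,"y": -3.9,"z": 0,"twist": 0},{"x": 0,"y": -4.4,"z": 0,"twist": 0},{"x": 0,"y": -4.8,"z": 0,"twist": 0},{"x": 0,"y": -5.1,"z": 0,"twist": 0},{"x": 0,"y": -5.2,"z": 0,"twist": 0},{"x": 0,"y": -5.2,"z": 0,"twist": 0}])

```text
time_s: 9.33
tcp_pos: [0.5734, 0.1269, 0.101]
eef_rot: [3.142, 0.0, -0.519]
wrist_force: [-0.3, 0.6, 0.4]
gripper_width: 0.0003
```

>>> servo_tool(targets=[{"x": 0,"y": 0.5,"z": 0,"twist": 0},{"x": 0,"y": 1,"z": -0.5,"twist": 0},{"x": 0,"y": 1,"z": -2.5,"twist": 0},{"x": 0,"y": 1,"z": -5,"twist": 0},{"x": 0,"y": 2,"z": -8,"twist": 0},{"x": 0,"y": 5,"z": -11,"twist": 0},{"x": 0,"y": 7,"z": -13,"twist": 0},{"x": 0,"y": 7,"z": -13,"twist": 0},{"x": 0,"y": 7,"z": -13,"twist": 0}])

```text
time_s: 10.08
tcp_pos: [0.5388, 0.0648, 0.2328]
eef_rot: [-3.14, -0.002, -0.521]
wrist_force: [-0.1, -0.7, -0.4]
gripper_width: 0.0001
```

```bash
python3 - <<'E'
from h import *
import pickle
s=env.get_state(); print(s['time_s'],s['tcp_pos'],s['wrist_force'])
pickle.dump(cam('wrist'),open('c13.pkl','wb'))
im=vision.snapshot('wrist'); cv2.imwrite('pics/w13.png',cv2.resize(im,(800,600),interpolation=2))
a=vision.snapshot('scene');cv2.imwrite('pics/s13.png',cv2.resize(a[110:290,150:390],None,fx=3.3,fy=3.3,interpolation=2))
E
```

```text
10.0833 [0.53881497 0.06481159 0.23279659] [-0.10402155 -0.7110839  -0.36670069]
```

View pics/w13.png

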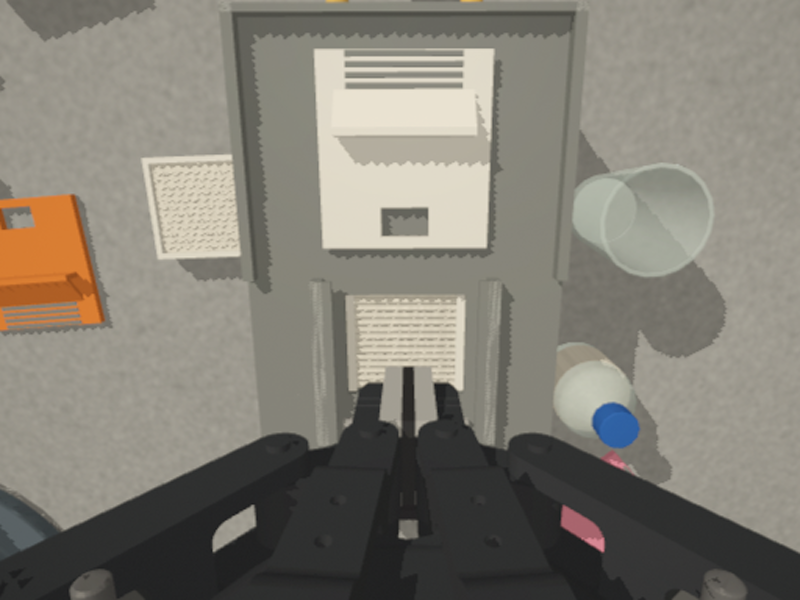

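View pics/s13.png

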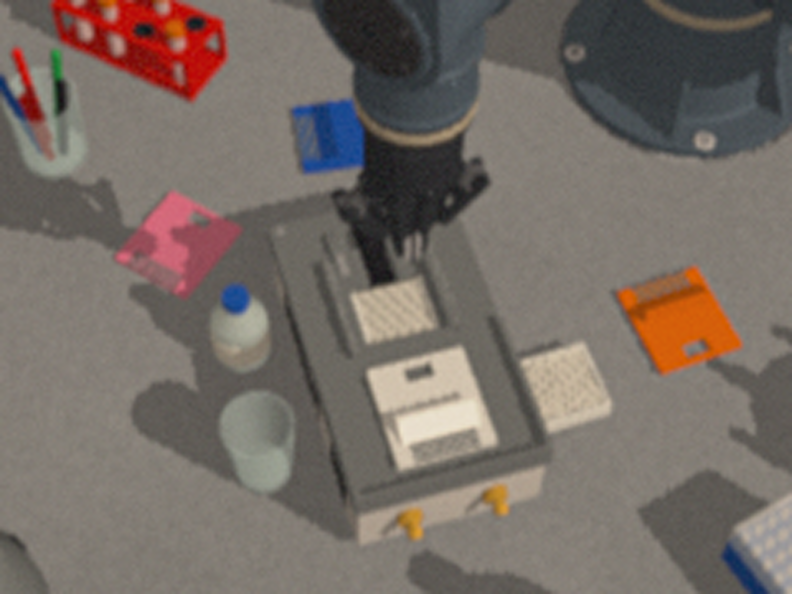

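```bash
python3 - <<'E'
from h import *
import pickle
c=pickle.load(open('c13.pkl','rb')); p=[.5356,.0608,1.0514]; a=p[2]
for n,px,z in [('rearL',(323,248),.116),('rearR',(488,248),.116),('frontL',(314,49),.116),('frontR',(494,49),.116)]:
    d=ray(c,np.array(px)*512/800,z)[:2]-p[:2]; print(n,round(1e3*(np.cos(a)*d[0]+np.sin(a)*d[1]),1),round(1e3*(-np.sin(a)*d[0]+np.cos(a)*d[1]),1))
s=env.get_state(); print(s['qvel'].round(3))
env.close_job()
E
```

```text
rearL 29.2 45.9
rearR 29.1 -45.2
frontL 129.4 45.9
frontR 129.3 -44.3
[ 0.012  0.02  -0.007 -0.002 -0.001  0.001]
the job is handed in; nothing more can be done
```

The cover is off its seat and lying flat on the rest end, and I've handed the job in at about 10 s of the 38 s allowed. I pressed the snap tab with the shut fingertips (about 9 N) and the cover sprang free. I then pushed it by its thumb stop out of the guides and drew the arm back.

**Last checks:**
- **Cover position:** it spans pump x 29 to 129 mm and y −45 to +46 mm, with its centre near x 79. That is 17 mm clear of the guides and 17 mm short of the end rim. Its corner spacing measured true to size, and it is square to the pump.
- **Rest of the bench:** the filter looked undisturbed. The spare filter, beaker, small bottle, pen beaker, tube rack and look-alike plates showed no visible change. The tip box was only partly in view, and I did not look for the big bottle again.
- **Robot:** the wrist force was back to noise (under 1 N) and the fingertips are well above everything.

**Disagreement:** the real fingertips stand about 21 to 22 mm above the reported TCP. My first descents therefore stopped short without contact, and I corrected for this from the pictures and the force reading. One move call with missing keys was refused and moved nothing.

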